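# Lock the portafilter into the espresso machine

## Robot

A 6-joint arm with a two-finger parallel gripper is mounted at the origin on a cart in front of the work surface, level with it; the furniture and walls round the work are solid. World frame = base frame: x ahead of the robot, y to its left, z up, the work surface at z = 0. Lengths are in m, angles in degrees, forces in N, time in s.
With the tool pointing down it reaches from about 0.35 to 0.725 m from the base axis. Payload 6 kg.
Tool frame: the origin (TCP) lies midway between the tips of the shut fingers; the grasp point (between the pads) lies 19 mm behind it (bot.pinch_z is the distance from the TCP to the grasp point, in m); z points along the fingers, y is the line along which they close (so a half turn about z gives the same grasp; the last joint's range is limited). The gripper opens to 85 mm and grips with 20 to 120 N. Pads are 22 mm wide; open, the fingers measure 114 mm over their backs; the gripper's body (76 mm by 85 mm) begins 54 mm behind the grasp point. The pads swing forward as they close: fully open they stand 13 mm farther back than shut.
Start: joints at [-48.318, 2.303, 4.859, 0, -92.561, -19.12], TCP at [0.23, -0.554, 0.231] pointing down, gripper open.
Joint ranges: [-146.85, 146.85], [-73.84, 115.35], [-62.03, 85.46], [-188.31, 113.3], [-161.28, -10.13], [-171.36, 171.36]. Speed limits (degrees/s): [147.25, 147.25, 172.46, 180, 180, 180].

## Interface

Orientations are given as [roll, pitch, yaw] about the fixed x, y, z axes, in that order (R = Rz(yaw) Ry(pitch) Rx(roll)).
In Python, from rig import bot gives the robot as it stands. The module is installed in compiled form; this text tells all that it offers.
- The arm moves only by the shell command python3 -m pendant 'ROWS' [FORCE]. ROWS is JSON, a list of rows, each a list of 7 numbers: the turn, a rotation vector about the tool's x, y, z in rad, then the shift along the tool's x, y, z in mm, then the closure in counts, from 0 (fully open) to 255 (shut). In form: [[ax, ay, az, dx, dy, dz, grip], ...]. A call has 1 to 5 rows; each row shifts and turns the commanded pose from where the row before left it, along the tool's axes as they then stand; what a row does not reach is not made up. A row lasts 1/10 s, in which the tool goes at most 50 mm and 8.59 degrees, less where a joint would pass 70% of its speed; a pose out of reach is approached as far as the arm can. A call is refused whole if a number of a shift passes 50 or a number of a turn 0.15, either way. A call with a gripper value outside its range is refused whole. The fingers move at their own pace and stop on an object; FORCE is the grip in N (left out, the last holds). Time passes only in rows, so rows that do not move let the fingers close. It gives the time, the measured TCP pose, the force, the opening and the grip force at its end, in the units of the state.
- bot.observe(): the state, without advancing time (a new reading comes with each control period).
- bot.capture(name): name is "scene" or "side" or "wrist"; returns a dict with "color" (420x560x3 uint8, red, green, blue), "range_z" (420x560 float32, m along the optical axis (not along the pixel's ray), 0 where there is no reading), "K" (3x3 intrinsics, pixels), "rvec" (rotation vector, rad) and "tvec" (3), from world to camera coordinates, as OpenCV has them. Camera axes: x right, y down, z forward; pixel columns grow to the right and rows downward; lengths in m; the calibration is good to about 2 mm. The wrist camera is an equidistant fisheye: a pixel r from the principal point sees the ray r / f radians off the axis. A picture is of the moment at which its call begins.
- bot.sign_off(): hands the job in; it is judged then, once.
Trained networks look in the newest picture that a camera, given by its name, has taken for a name from the list of things; names that differ only in an ending like _2 or _b are one class to them, and where a whole thing is asked for, a point or a joint stands for the part that bears it (a point fixed in the world has none). Each returns a list of dicts, best first, with "p" (0 to 1); they miss things now and then, are a little off and sometimes report something else, mostly with a low value. They report only what shows in the picture. A call takes as long as a camera call.
- bot.search_frame(query, camera): "centre" ([row, column] in pixels, amid what is visible of it).
- bot.regions_of(query, camera): "region" (420x560 bool, what is visible of it) and "centre" ([row, column] in pixels, amid what is visible of it).
- bot.mark_of(query, camera): "centre" ([row, column] in pixels: a listed point, or the origin of a listed thing).
The state is a dict: "t": time; "joint_positions": joint angles; "dq": joint speeds; "joint_efforts": joint torques, N m; "position": TCP position; "orientation": TCP orientation; "wrist_force": force on the tool from outside, world axes, zero at the start; "torque": the same for the moment, N m; "width": opening from 0.0 (shut) to 1.0 (fully open); "grip_force": force on a finger pad.
Only numpy, scipy, OpenCV 4.12 (cv2) and the standard library are available. Lean on these libraries where they do the work, as an engineer would, in place of code of your own. Each camera call takes 0.05 s, during which the arm holds its last target. There are 200 camera calls.

## Task

Take the portafilter off the tamping stand by its handle, offer it up into the espresso machine's group with the handle swung to the left so that its two lugs pass up through the gaps in the collar, then turn the handle to the right until the seal inside grips firmly, and let go so that it hangs locked. Turn slowly and by feel: the seal is worn by an unknown amount, so it bites sooner or later, well before the hard stop; leave it neither loose nor over-tightened. Leave the other things on the counter where they are.

Things in the scene. Friction and masses are not known exactly. Their poses are not given: they have to be found in the camera images.
- portafilter: bottomless portafilter, 0.25 to 0.36 kg: steel bowl 58 mm across, neck 12 mm thick, black handle along -x. Origin on the bowl's axis, level with the underside of its two lugs; z up. Rim at z = +8 mm (bevelled to 55 mm across in the top 3.5 mm), foot at z = -42 mm. Centre of mass about 33 mm from the axis, toward the handle.
- handle_grip (a point): a point on the handle's centre line, 120 mm from the bowl's axis and 28 mm below the portafilter's origin; axes as the portafilter. The handle is straight, flat-sided, 26 mm wide (y), 24 mm high, from 65 to 180 mm from the axis.
- lug (a point): middle of the underside of the portafilter's +y lug; the other is its mirror image on the -y side. The lugs reach 37 mm from the bowl's axis, are 18 mm wide (along x, 31 degrees) and 6 mm high, rounded.
- tamping_stand: fixed dark wooden block, 120 x 86 x 44 mm high, steel top with a ring 6 mm high (the bowl's foot stands in it, 2.5 mm play) and, 60 mm toward -x, a saddle with cheeks 11 mm high for the neck. Origin on the counter under the ring's centre. The resting handle points along -x, level, 58 mm above the counter, and overhangs the block, which ends at x = -73 mm. Lift straight up.
- espresso_machine: fixed one-group espresso machine, body 145 x 200 x 329 mm high, cups on top; its front looks along -x, 55 mm behind the group's axis. Origin on the counter under that axis; z up, +y is left as one faces it. Drip tray from x = -85 mm, top 51 mm high. Group: a collar open below, 94 mm across, lower edge 168 mm above the counter. Steam pipe at y = -124 mm.
- group_plane (a point): the group's axis at the height where the collar's ramps begin, 175 mm above the counter; axes as the machine. Two ledges (6 mm thick, bore 62 mm between them, 78 mm above them) leave two opposite gaps. With the handle 50 degrees left of straight out (portafilter yaw = machine yaw - 50 degrees) the lugs are centred in the gaps and it rises straight up until its rim meets the seal.
- collar_gap (a point): middle of one of the two opposite gaps between the ledges, 34.5 mm from the group's axis, at the height of group_plane; axes as the machine. Each gap is 41 degrees wide (about 5 degrees of play on each side of a lug).
- ramp_end (a point): where a lug's middle stands at the hard stop, 75 degrees of turn from the gap. Turning the handle right (counter-clockwise from above, yaw growing) the lugs ride up the ledges, which climb 0.14 mm per degree (8 mm per rad): they first carry the portafilter, its origin at group_plane, at 10 degrees of turn and have lifted it 9 mm at the stop. Let the hand rise with it.
- group_seal: fixed seat in the group, origin at group_plane; carries the hidden rubber seal, which the rim meets with the portafilter's origin 0.5 to 6.5 mm above group_plane (wear; not shown by this pose), then 16 N per mm. Tight: 8 to 25 N, best 15. Turning then takes about 0.03 N m per N of squeeze (best 0.4 to 0.45 N m about the axis, some 15% either way); feel it in slow motion. Friction holds it.
- call_bell: counter bell, 82 mm across, 67 mm high, bystander; origin under its centre
- can_1: drinks can, 66 mm across, 115 mm high, bystander; origin under its centre
- dip_red: lidded dip cup with dark contents, 69 mm across, 34 mm high, bystander; origin under its centre
- dip_white: lidded dip cup with pale contents, 69 mm across, 34 mm high, bystander; origin under its centre

How it is judged (in metres and radians):
On the way, in this order (a step that is already met when the one before it is completed fails the run):
1. the portafilter is lifted clear of the tamping stand (z of portafilter in the frame of tamping_stand above 0.11 m), for 0.1 s.
2. it is up in the collar with its lugs in or through the gaps, the handle still swung to the left (at least 34 degrees from straight out) (z of portafilter in the frame of group_plane above -0.003 m and horizontal distance between portafilter and group_plane below 0.005 m and angle between the x axis of portafilter and the x axis of group_plane, either way round above 0.6 rad), for 0.1 s.
At the end, for the whole second after the job is handed in: The portafilter hangs locked in the group: its axis within 5 mm of the group's and upright within 5 degrees, lugs 1 to 12 mm above the start of the ramps, handle within 33 degrees of straight out, the seal pressed with more than 8 N, released and at rest (z of portafilter in the frame of group_plane between 0.001 and 0.012 m and horizontal distance between portafilter and group_plane below 0.005 m and angle between portafilter's own z axis and vertical below 0.09 rad and angle between the x axis of portafilter and the x axis of group_plane, either way round below 0.58 rad and contact force between portafilter and group_seal above 8 N and linear speed of portafilter below 0.01 m/s and angular speed of portafilter below 0.1 rad/s); the robot touches nothing.
It fails at once if the seal is squeezed with more than 25 N (over-tightened or rammed) (contact force between portafilter and group_seal above 25 N).
It fails at once if the hand or arm pushes against the espresso machine with more than 15 N (contact force between any of the fingers, the arm and espresso_machine above 15 N).
It fails at once if the portafilter is tipped over by more than 40 degrees (angle between portafilter's own z axis and vertical above 0.7 rad).
It fails at once if a bystander (bell, can, dip cup) is moved by more than 2 cm (distance of any of call_bell, can_1, dip_red, dip_white from where it was at the start of the episode above 0.02 m).
It also fails if it takes over 72 s, if anything falls off the work surface, if the arm or the gripper's body presses on something with over 40 N, if the wrist force passes 120 N, or if a joint passes its speed limit or range.

## Working session

There is one attempt and no reset: what is moved stays moved. The work goes in short steps, Python scripts to look and compute and a shell command to move; the robot and the scene stay as the last step left them, time stands still between calls to the robot, and variables do not carry over. Pictures are saved under pics/ and viewed, at most 10 in all, crops included, and the job is handed in when it is done.

```bash
mkdir -p pics; cat > h.py <<'E'
import numpy as np, cv2
from scipy.spatial.transform import Rotation as R
from rig import bot
def cap(n,save=None):
    c=bot.capture(n)
    if save: cv2.imwrite('pics/'+save,c['color'][:,:,::-1])
    c['R']=cv2.Rodrigues(np.array(c['rvec'],float))[0]; c['t']=np.array(c['tvec'],float).ravel()
    c['name']=n
    return c
def ray(c,px):
    K=c['K']; x=(px[1]-K[0,2])/K[0,0]; y=(px[0]-K[1,2])/K[1,1]
    if c['name']=='wrist':
        r=np.hypot(x,y); d=np.array([x/r*np.sin(r),y/r*np.sin(r),np.cos(r)])
    else: d=np.array([x,y,1.])
    return -c['R'].T@c['t'], c['R'].T@d, d
def at_z(c,px,z):
    o,d,_=ray(c,px); return o+d*(z-o[2])/d[2]
def at_depth(c,px):
    o,d,dc=ray(c,px); i,j=int(round(px[0])),int(round(px[1]))
    p=c['range_z'][max(i-1,0):i+2,max(j-1,0):j+2]; p=p[p>0]
    return o+d*(np.median(p)/dc[2]) if len(p) else None
def cloud(c,mask):
    return np.array([q for q in (at_depth(c,p) for p in np.argwhere(mask)) if q is not None])
E
python3 - <<'E'
from h import *
np.set_printoptions(precision=4,suppress=True)
for n in ['scene','side']:
    c=cap(n,n+'0.png'); print(n,'cam at',-c['R'].T@c['t'])
    for q in ['portafilter','handle_grip','lug','tamping_stand','espresso_machine','group_plane','collar_gap','ramp_end','call_bell','can_1','dip_red','dip_white']:
        for m in bot.mark_of(q,n)[:2]:
            print(q,round(m['p'],2),np.round(m['centre']), at_depth(c,m['centre']))
print(bot.observe())
E
```

```text
scene cam at [-0.1637  0.5531  1.0652]
portafilter 0.97 [178. 324.] [ 0.6126 -0.2538  0.0653]
handle_grip 0.79 [207. 348.] [ 0.4733 -0.2214  0.068 ]
handle_grip 0.68 [188. 261.] [ 0.7299 -0.0966  0.0233]
lug 0.59 [182. 313.] [ 0.6307 -0.225   0.0521]
tamping_stand 0.92 [196. 323.] [ 0.5683 -0.2118  0.0466]
espresso_machine 0.84 [242. 219.] [0.6035 0.1384 0.0495]
group_plane 0.66 [201. 217.] [0.5906 0.1395 0.2185]
collar_gap 0.75 [208. 204.] [0.613  0.1658 0.191 ]
ramp_end 0.68 [206. 219.] [0.5871 0.1377 0.2008]
call_bell 0.89 [285. 306.] [0.354  0.038  0.0396]
call_bell 0.15 [207. 206.] [0.6084 0.1631 0.197 ]
can_1 0.85 [188. 263.] [ 0.7246 -0.0997  0.0263]
dip_red 0.57 [329. 261.] [0.3268 0.2017 0.0334]
dip_white 0.82 [305. 273.] [0.3622 0.1374 0.0341]
dip_white 0.32 [176. 324.] [ 0.6168 -0.2561  0.0673]
side cam at [0.5803 0.8081 0.5629]
portafilter 0.76 [184. 247.] [ 0.5972 -0.2603  0.0698]
handle_grip 0.8 [195. 294.] [ 0.4791 -0.215   0.0571]
lug 0.93 [190. 245.] [0.5956 0.1161 0.2329]
tamping_stand 0.86 [210. 251.] [0.5861 0.1368 0.2044]
espresso_machine 0.72 [304. 232.] [0.6216
[... 222 characters left out ...]
ll_bell 0.42 [194. 294.] [ 0.4786 -0.2158  0.0595]
dip_red 0.74 [323. 382.] [0.3604 0.2223 0.0214]
dip_red 0.55 [264. 354.] [0.3741 0.0487 0.0251]
dip_white 0.79 [294. 363.] [0.3783 0.1473 0.0248]
{'t': 1.3, 'joint_positions': array([-48.3166,   2.3026,   4.8601,  -0.    , -92.5609, -19.118 ]), 'dq': array([ 0.017 ,  0.0755,  0.096 ,  0.0547, -0.1609, -0.023 ]), 'joint_efforts': array([ -0.0005, -36.7918,  34.7431,   6.9331,  -0.0011,   0.    ]), 'position': array([ 0.2302, -0.5541,  0.2313]), 'orientation': array([ 179.9968,   -0.0011, -157.4346]), 'wrist_force': array([-0.1171,  0.4156, -0.9631]), 'torque': array([ 0.0432,  0.0157, -0.0119]), 'grip_force': 0.0, 'width': 1.0053454437440388}
```

View pics/scene0.png

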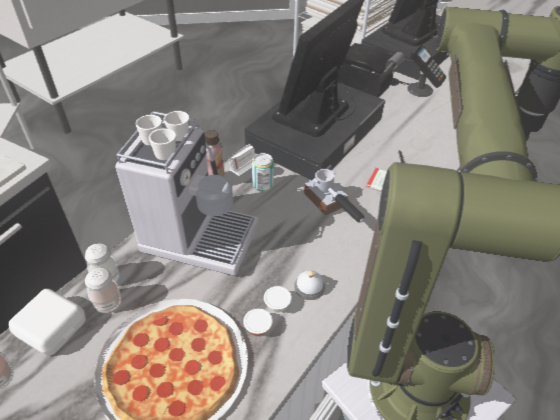

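View pics/side0.png

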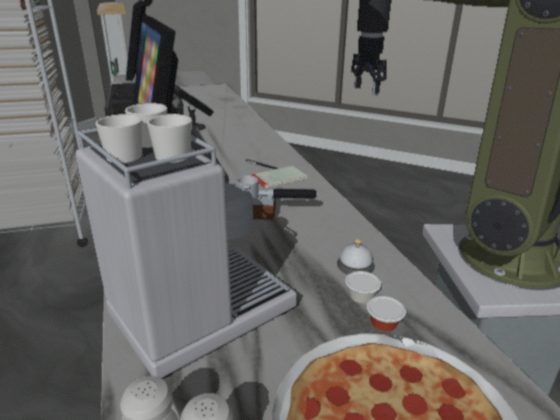

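The scene view shows the machine at columns 120–255, with its tray at about (235,225) and the dark collar at (195,215). The portafilter is on its stand at (178,324), its handle running to (218,362); the bell is at (285,310) and the dip cups at (298,277) and (320,258). The side view agrees, with the handle at (194,295). Next I'll fit the machine and portafilter poses from the depth data.

```bash
cat > fit.py <<'E'
from h import *
from scipy.optimize import least_squares
np.set_printoptions(precision=4,suppress=True)
P=[];H=[]
for n in ['scene','side']:
    c=cap(n)
    r=bot.regions_of('espresso_machine',n)
    m=r[0]['region']; m=cv2.erode(m.astype(np.uint8),np.ones((3,3)))>0
    q=cloud(c,m); print(n,r[0]['p'],len(q),q.min(0),q.max(0)); P.append(q)
    r=bot.regions_of('portafilter',n)
    for k in r[:2]:
        h=cloud(c,k['region']); print('pf',k['p'],len(h),h.min(0),h.max(0),k['centre'])
    h=cloud(c,r[0]['region']); H.append(h)
    np.save(n+'_m.npy',q); np.save(n+'_p.npy',h)
    # per camera vertical side face (y=+100)
    s=q[(q[:,2]>.08)&(q[:,2]<.31)]
    xy=s[:,:2]
    # RANSAC line on the wall
    rng=np.random.default_rng(0); rest=xy
    for _ in range(3):
        best=None
        for _ in range(400):
            a,b=rest[rng.choice(len(rest),2,False)]
            if np.linalg.norm(b-a)<.05: continue
            u=(b-a)/np.linalg.norm(b-a); nn=np.array([-u[1],u[0]])
            inl=abs((rest-a)@nn)<.003
            if best is None or inl.sum()>best.sum(): best=inl
        pts=rest[best]; mu=pts.mean(0); u=np.linalg.svd(pts-mu,full_matrices=False)[2][0]
        pr=(pts-mu)@u
        print('line',len(pts),'dir deg',np.degrees(np.arctan2(u[1],u[0])),'ends',mu+u*np.percentile(pr,1),mu+u*np.percentile(pr,99)); rest=rest[~best]
        if len(rest)<50: break
    for lo,hi in [(.046,.056),(.322,.335)]:
        t=q[(q[:,2]>lo)&(q[:,2]<hi)]
        if len(t)>30: print('z',lo,len(t),cv2.minAreaRect(t[:,:2].astype(np.float32)))
    hh=h[(h[:,2]>.05)&(h[:,2]<.08)]
    hb=np.array([x for x in hh]); far=hb[np.linalg.norm(hb[:,:2]-[.61,-.254],axis=1)>.075]
    if len(far)>10:
        mu=far[:,:2].mean(0); u=np.linalg.svd(far[:,:2]-mu,full_matrices=False)[2][0]; print('handle',len(far),mu,np.degrees(np.arctan2(u[1],u[0])),far[:,2].max())
        d=(far[:,:2]-mu)@u; print(mu+u*d.min(),mu+u*d.max())
E
python3 fit.py
```

```text
scene 0.6 14069 [ 0.5091 -0.5241 -0.8384] [2.4695 0.3174 0.3841]
pf 0.9 761 [ 0.4198 -0.269   0.0462] [ 0.6271 -0.2012  0.0948] [193.7, 331.5]
line 3082 dir deg -144.16204195383384 ends [0.7301 0.3162] [0.6222 0.2383]
line 1426 dir deg 125.16169141786074 ends [0.7242 0.0862] [0.6226 0.2304]
line 326 dir deg -122.4698014796751 ends [0.6341 0.2091] [0.5845 0.1312]
z 0.046 2222 ((0.6757726073265076, 0.15971975028514862), (0.26937374472618103, 0.19325700402259827), 35.723445892333984)
z 0.322 1633 ((0.7349281907081604, 0.19886228442192078), (0.14808006584644318, 0.19612053036689758), 35.3758430480957)
handle 334 [ 0.4749 -0.2234] 176.03096885815975 0.07216934879140113
[ 0.5391 -0.2279] [ 0.4201 -0.2196]
side 0.72 742 [0.3409 0.0858 0.0009] [0.4038 0.1506 0.0338]
pf 0.91 818 [ 0.4061 -0.3742 -0.0017] [ 0.6252 -0.2012  0.0917] [191.8, 275.6]Traceback (most recent call last):
  File "fit.py", line 23, in <module>
    a,b=rest[rng.choice(len(rest),2,False)]
             ~~~~~~~~~~^^^^^^^^^^^^^^^^^^^
  File "numpy/random/_generator.pyx", line 864, in numpy.random._generator.Generator.choice
ValueError: a must be a positive integer unless no samples are taken
```

```bash
python3 -m pendant '[[0,0,0.116,0,0,0,0],[0,0,0.116,0,0,0,0],[0,0,0.116,0,0,0,0],[0,0,0.116,0,0,0,0]]' 
python3 -m pendant '[[0,0,0,-22,34,0,0],[0,0,0,-22,34,0,0],[0,0,0,-22,34,0,0],[0,0,0,-22,34,0,0],[0,0,0,-22,34,0,0]]' 
python3 -m pendant '[[0,0,0,-22,34,0,0],[0,0,0,-22,34,0,0],[0,0,0,-22,34,0,0],[0,0,0,-22,34,0,0],[0,0,0,-22,34,0,0]]'
python3 -m pendant '[[0,0,0,0,0,0,0]]' 
cat > look.py <<'E'
from h import *
np.set_printoptions(precision=4,suppress=True)
o=bot.observe(); print(o['position'],o['orientation'])
c=cap('wrist','w1.png'); print(c['K'])
for q,z in [('portafilter',.086),('handle_grip',.058),('lug',.086),('tamping_stand',0)]:
    for m in bot.mark_of(q,'wrist')[:2]: print(q,round(m['p'],2),np.round(m['centre']),at_z(c,m['centre'],z),at_depth(c,m['centre']))
r=bot.regions_of('portafilter','wrist')[0]; h=cloud(c,r['region']); np.save('wp.npy',h)
top=h[(h[:,2]>.064)&(h[:,2]<.075)&(h[:,0]<.56)]
rc=cv2.minAreaRect(top[:,:2].astype(np.float32)); print('handle top',len(top),rc,top.mean(0)); 
mu=top[:,:2].mean(0); u=np.linalg.svd(top[:,:2]-mu,full_matrices=False)[2][0]; print(np.degrees(np.arctan2(u[1],u[0])))
rim=h[h[:,2]>.089]; print('rim',len(rim),cv2.minEnclosingCircle(rim[:,:2].astype(np.float32)),rim[:,2].max())
E
python3 look.py
```

```text
t: 2.0
position: [0.2302, -0.554, 0.2313]
orientation: [180.0, -0.0, 175.7]
wrist_force: [0.2, 0.2, -0.0]
width: 0.995
grip_force: 0.0
t: 2.5
position: [0.3526, -0.3908, 0.2314]
orientation: [-180.0, 0.0, 176.0]
wrist_force: [0.7, 0.6, 0.0]
width: 1.0
grip_force: 0.0
t: 3.0
position: [0.4743, -0.2288, 0.2316]
orientation: [180.0, 0.0, 176.0]
wrist_force: [-0.0, 1.0, 0.2]
width: 1.002
grip_force: 0.0
t: 3.1
position: [0.4755, -0.2271, 0.2307]
orientation: [179.9, -0.0, 176.2]
wrist_force: [0.2, 0.5, -0.9]
width: 0.999
grip_force: 0.0
[ 0.4755 -0.2271  0.2307] [179.9469  -0.0242 176.2347]
[[325.1923   0.     278.2177]
 [  0.     325.1923 207.5526]
 [  0.       0.       1.    ]]
portafilter 0.64 [311. 275.] [ 0.5995 -0.2388  0.086 ] [ 0.615  -0.2401  0.0628]
handle_grip 0.92 [190. 278.] [ 0.4785 -0.2281  0.058 ] [ 0.4761 -0.228   0.0686]
handle_grip 0.29 [ 84. 553.] [0.3594 0.1254 0.058 ] [0.3538 0.1655 0.0218]
lug 0.93 [310. 305.] [ 0.6016 -0.2076  0.086 ] [ 0.5982 -0.2079  0.091 ]
tamping_stand 0.96 [272. 273.] [ 0.5971 -0.2423  0.    ] [ 0.5649 -0.239   0.0635]
handle top 2742 ((0.48053866624832153, -0.2308330237865448), (0.023178396746516228, 0.12626463174819946), 85.40464782714844) [ 0.4765 -0.2304  0.0679]
-4.734358416853991
rim 931 ((0.5974235534667969, -0.2405739724636078), 0.0371469222009182) 0.09384095011405602
```

View pics/w1.png

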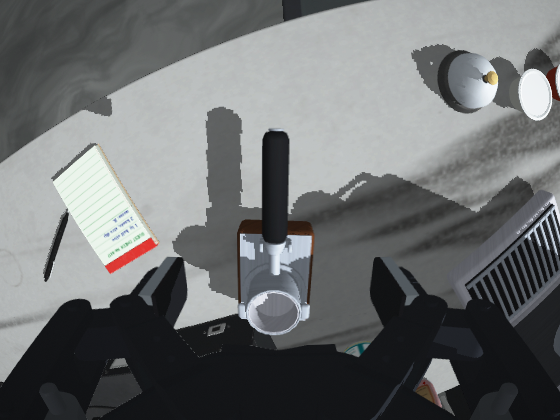

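The wrist view shows the handle at rows 130–240, column 275, and the bowl at (310,275). That puts the axis at about (0.5985, −0.240) and the yaw at about −4.6°. I'll grasp 112 mm out.

```bash
python3 -m pendant '[[0,0,0.014,-12,-3,30,0],[0,0,0,0,0,45,0],[0,0,0,0,0,45,0],[0,0,0,0,0,30,0],[0,0,0,0,0,20,0]]'
python3 -m pendant '[[0,0,0,0,0,15,0],[0,0,0,0,0,8,0],[0,0,0,0,0,0,0]]'
python3 -m pendant '[[0,0,0,0,0,0,120],[0,0,0,0,0,0,180],[0,0,0,0,0,0,255],[0,0,0,0,0,0,255],[0,0,0,0,0,0,255]]' 90
```

```text
t: 3.9
position: [0.4834, -0.2348, 0.0583]
orientation: [180.0, -0.2, 175.1]
wrist_force: [-0.3, 0.3, -0.3]
width: 1.004
grip_force: 0.0
t: 4.2
position: [0.4848, -0.2344, 0.0378]
orientation: [180.0, -0.1, 175.1]
wrist_force: [-0.6, 0.2, 1.1]
width: 1.002
grip_force: 0.0
t: 4.7
position: [0.4856, -0.2342, 0.039]
orientation: [-180.0, 0.0, 175.2]
wrist_force: [-1.1, 1.3, 2.6]
width: 0.291
grip_force: 88.0
```

```bash
python3 -m pendant '[[0,0,0,0,0,-4,255],[0,0,0,0,0,-8,255],[0,0,0,0,0,-12,255],[0,0,0,0,0,-12,255],[0,0,0,0,0,-9,255]]'
python3 -m pendant '[[0,0,0,0,0,0,255],[0,0,0,0,0,0,255]]'
cat > look2.py <<'E'
from h import *
import sys
np.set_printoptions(precision=4,suppress=True)
o=bot.observe(); print(o['position'],o['orientation'],o['wrist_force'],o['torque'],o['t'])
c=cap('wrist',sys.argv[1])
for q in ['portafilter','handle_grip','lug','espresso_machine','group_plane','collar_gap','ramp_end']:
    for m in bot.mark_of(q,'wrist')[:2]: print(q,round(m['p'],2),np.round(m['centre']),at_depth(c,m['centre']))
r=bot.regions_of('portafilter','wrist')[0]; h=cloud(c,r['region'])
rim=h[h[:,2]>h[:,2].max()-.012]; print('zmax',h[:,2].max(),len(rim),cv2.minEnclosingCircle(rim[:,:2].astype(np.float32)))
np.save('wp.npy',h)
E
python3 look2.py w2.png
```

```text
t: 5.2
position: [0.4857, -0.2343, 0.0851]
orientation: [-180.0, 0.1, 175.2]
wrist_force: [-0.0, -0.0, -3.4]
width: 0.293
grip_force: 87.7
t: 5.4
position: [0.4853, -0.234, 0.0833]
orientation: [180.0, 0.0, 175.2]
wrist_force: [-0.3, -0.2, -2.6]
width: 0.291
grip_force: 87.7
[ 0.4853 -0.234   0.0833] [179.9732   0.0154 175.1716] [-0.3233 -0.1725 -2.6435] [0.0376 0.2647 0.0145] 5.4
zmax 0.11402109367963063 14243 ((0.46681874990463257, -0.23321950435638428), 0.051119789481163025)
```

View pics/w2.png

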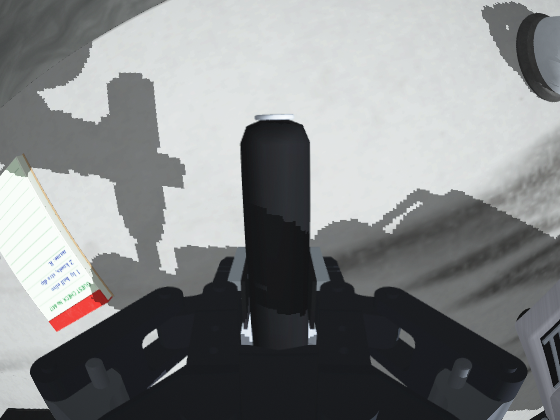

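The hand hides the bowl from the wrist camera: only the handle shows, at columns 242–310. I'll measure the held bowl and the collar with the fixed cameras instead.

```bash
cat > fit2.py <<'E'
from h import *
from scipy.optimize import least_squares
np.set_printoptions(precision=4,suppress=True)
yaw=np.radians(35.5); Rm=np.array([[np.cos(yaw),-np.sin(yaw)],[np.sin(yaw),np.cos(yaw)]]); g0=np.array([.632,.123])
def circ(p,r,x0):
    f=lambda v:np.hypot(p[:,0]-v[0],p[:,1]-v[1])-r
    s=least_squares(f,x0,loss='soft_l1',f_scale=.0015); return s.x,np.sqrt(np.median(f(s.x)**2))
for n in ['scene','side']:
    c=cap(n,n+'1.png')
    full=cloud(c,(c['range_z']>0)&(c['range_z']<1.6))
    l=(full[:,:2]-g0)@Rm
    # collar
    k=(l[:,0]<.03)&(np.hypot(l[:,0],l[:,1])<.058)&(full[:,2]>.172)
    print(n,'zhist',np.histogram(full[k][:,2],np.arange(.165,.27,.01)))
    s=full[k&(full[:,2]<.205)&(np.hypot(l[:,0],l[:,1])>.038)]; print('collar',len(s),circ(s[:,:2],.047,g0))
    # planes
    f=full[(abs(l[:,0]-.055)<.012)&(abs(l[:,1])<.1)&(full[:,2]>.08)&(full[:,2]<.3)&(np.hypot(l[:,0],l[:,1])>.06)]
    s=full[(abs(l[:,1]-.1)<.012)&(l[:,0]>.06)&(l[:,0]<.19)&(full[:,2]>.08)&(full[:,2]<.31)]
    for nm,q in [('front',f),('left',s)]:
        if len(q)<60: print(nm,len(q)); continue
        fr=lambda v:(q[:,:2]-g0)@[np.cos(v[0]),np.sin(v[0])]-v[1]
        z=least_squares(fr,[yaw+(nm=='left')*np.pi/2,.06],loss='soft_l1',f_scale=.0015); print(nm,len(q),np.degrees(z.x[0]),z.x[1])
    # portafilter bowl, expected axis
    e=np.array([.598,-.2435]); d=np.hypot(full[:,0]-e[0],full[:,1]-e[1])
    b=full[(d<.034)&(d>.02)&(full[:,2]>.095)&(full[:,2]<.122)]; print('bowl',len(b),circ(b[:,:2],.029,e), full[d<.04][:,2].max())
    for m in bot.mark_of('portafilter',n)[:1]: print(m['p'],m['centre'],at_z(c,m['centre'],.131))
    u=np.array([np.cos(np.radians(-4.8)),np.sin(np.radians(-4.8))]); a=(full[:,:2]-e)@u; lat=(full[:,:2]-e)@[-u[1],u[0]]
    t=full[(abs(lat)<.009)&(full[:,2]>.105)&(full[:,2]<.125)]; a=a[(abs(lat)<.009)&(full[:,2]>.105)&(full[:,2]<.125)]
    for lo,hi in [(-.185,-.17),(-.17,-.15),(-.15,-.13),(-.1,-.08),(-.08,-.066)]:
        kk=(a>lo)&(a<hi); print((lo,hi),kk.sum(),np.median(t[kk][:,2]) if kk.any() else 0, end='; ')
    print('end',a.min())
    for p in bot.regions_of('portafilter',n)[:1]: h=cloud(c,p['region']); print(len(h),h.min(0),h.max(0))
E
python3 fit2.py; python3 - <<'E'
import cv2
a=cv2.imread('pics/scene1.png')[130:260,160:400];b=cv2.imread('pics/side1.png')[150:280,180:420]
cv2.imwrite('pics/z1.png',cv2.vconcat([cv2.resize(a,None,fx=2.3,fy=2.3),cv2.resize(b,None,fx=2.3,fy=2.3)]))
E
```

```text
scene zhist (array([ 30,  94, 103,  92,  99, 102, 358, 315,   0,   0]), array([0.165, 0.175, 0.185, 0.195, 0.205, 0.215, 0.225, 0.235, 0.245,
       0.255, 0.265]))
collar 319 (array([0.6333, 0.1239]), np.float64(0.0004351288230652617))
front 1469 34.46550551643053 0.054550555263115856
left 2967 125.6918505361011 0.09963673265815347
bowl 148 (array([ 0.5989, -0.2401]), np.float64(0.0011476567668417717)) 0.14108945838416131
0.6 [166.5, 325.8] [ 0.596  -0.2367  0.131 ]
(-0.185, -0.17) 24 0.10974169481362422; (-0.17, -0.15) 30 0.11341115594589796; (-0.15, -0.13) 26 0.11312839450987389; (-0.1, -0.08) 0 0; (-0.08, -0.066) 0 0; end -0.18048345107607974
side zhist (array([ 37, 127, 139, 143, 135, 159, 499,   6,   0,   0]), array([0.165, 0.175, 0.185, 0.195, 0.205, 0.215, 0.225, 0.235, 0.245,
       0.255, 0.265]))
collar 446 (array([0.6304, 0.1239]), np.float64(0.00031368779675381564))
front 126 -20.226225499821684 -0.04914316526780674
left 11527 125.50808279805025 0.10188740158707141
bowl 223 (array([ 0.5977, -0.2392]), np.float64(0.0005128958695624734)) 0.13550087870978877
0.71 [168.0, 246.3] [ 0.598  -0.2239  0.131 ]
(-0.185, -0.17) 9 0.11044988513515497; (-0.17, -0.15) 24 0.11136141327942475; (-0.15, -0.13) 21 0.11124300751914568; (-0.1, -0.08) 17 0.11121961950173676; (-0.08, -0.066) 10 0.10978560293107559; end -0.1795962713616423
909 [ 0.4169 -0.6132 -0.0025] [ 0.6252 -0.2024  0.1351]
```

View pics/z1.png

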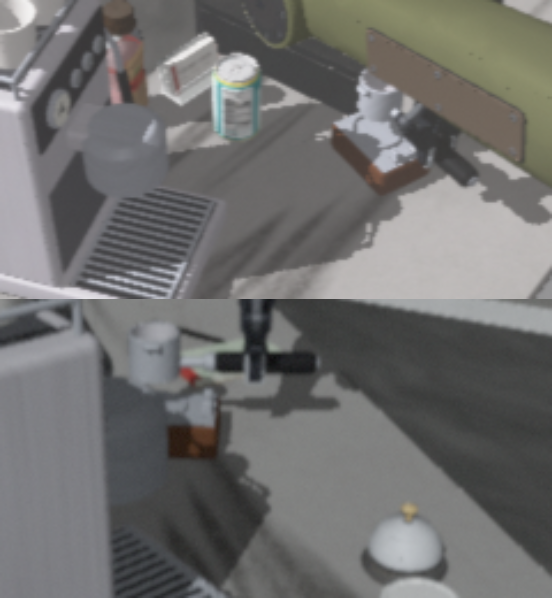

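Both cameras see the portafilter held level. The group axis comes out near (0.632, 0.124) with machine yaw 35.5°, and the bowl axis near (0.598, −0.240). Next I'll turn the handle left, swing over and stop in front of the group below the collar.

```bash
python3 -m pendant '[[0,0,0.056,0,0,0,255],[0,0,0.056,0,0,0,255],[0,0,0.057,0,0,0,255],[0,0,0,3,10,0,255],[0,0,0,5,18,0,255]]'
python3 -m pendant '[[0,0,0,7,25,0,255],[0,0,0,7,25,0,255],[0,0,0,7,25,0,255],[0,0,0,7,25,0,255],[0,0,0,7,25,0,255]]'
python3 -m pendant '[[0,0,0,7,25,0,255],[0,0,0,7,25,0,255],[0,0,0,7,25,0,255],[0,0,0,7,25,-2,255],[0,0,0,7,25,-2,255]]'
python3 -m pendant '[[0,0,0,7,25,-2,255],[0,0,0,7,25,-2,255],[0,0,0,7,25,-2,255],[0,0,0,3,10,0,255],[0,0,0,0,0,0,255]]'
```

```text
t: 6.65
position: [0.4844, -0.2049, 0.0831]
orientation: [-180.0, -0.0, 165.5]
wrist_force: [0.1, 1.2, -3.7]
width: 0.288
grip_force: 88.5
t: 7.15
position: [0.4818, -0.0737, 0.0834]
orientation: [180.0, 0.0, 165.6]
wrist_force: [0.2, 0.8, -3.2]
width: 0.289
grip_force: 88.5
t: 7.65
position: [0.479, 0.0561, 0.0875]
orientation: [180.0, 0.0, 165.6]
wrist_force: [0.4, 0.6, -2.5]
width: 0.289
grip_force: 88.5
t: 8.15
position: [0.4771, 0.1442, 0.0932]
orientation: [180.0, -0.0, 165.7]
wrist_force: [0.4, 0.3, -2.6]
width: 0.289
grip_force: 88.5
```

```bash
cat > fit3.py <<'E'
from h import *
from fit2c import circ
import sys
np.set_printoptions(precision=4,suppress=True)
o=bot.observe(); T=o['position']; y=np.radians(o['orientation'][2]-180); g0=np.array([.632,.124])
u=np.array([np.cos(y),np.sin(y)]); v=np.array([-u[1],u[0]]); e=T[:2]+.1132*u+.0037*v; zo=T[2]+.047
print('T',T,o['orientation'],'pf exp',e,zo,o['wrist_force'],o['torque'])
for n in ['scene','side']:
    c=cap(n,n+sys.argv[1]+'.png')
    full=cloud(c,(c['range_z']>0)&(c['range_z']<1.6))
    d=np.hypot(*(full[:,:2]-e).T); l=full[:,:2]-e
    b=full[(d<.036)&(d>.02)&(full[:,2]>zo-.036)&(full[:,2]<zo-.008)&(l@u>-.02)]
    dg=np.hypot(*(full[:,:2]-g0).T)
    s=full[(dg<.056)&(dg>.038)&(full[:,2]>.176)&(full[:,2]<.215)&((full[:,:2]-g0)@[.814,.581]<.03)]
    B=circ(b[:,:2],.029,e) if len(b)>20 else None; G=circ(s[:,:2],.047,g0)
    print(n,'bowl',len(b),B,'collar',len(s),G, 'd',G[0]-B[0] if B else None)
    t=full[(abs(l@v)<.009)&(full[:,2]>zo-.022)&(full[:,2]<zo-.01)]; a=(t[:,:2]-e)@u
    for lo,hi in [(-.17,-.14),(-.1,-.07)]:
        k=(a>lo)&(a<hi); print((lo,hi),k.sum(),'top-z',np.median(t[k][:,2])-zo if k.any() else 0,end='; ')
    # handle side strip: lateral centreline
    q=full[(abs(full[:,2]-(zo-.028))<.009)&(l@u<-.13)&(l@u>-.17)&(abs(l@v)<.03)]
    if len(q)>10: print('side lat',np.percentile((q[:,:2]-e)@v,[5,50,95]), np.degrees(np.polyfit((q[:,:2]-e)@u,(q[:,:2]-e)@v,1)[0]))
    else: print()
E
cat > fit2c.py <<'E'
import numpy as np
from scipy.optimize import least_squares
def circ(p,r,x0):
    f=lambda v:np.hypot(p[:,0]-v[0],p[:,1]-v[1])-r
    s=least_squares(f,x0,loss='soft_l1',f_scale=.0015); return s.x,np.sqrt(np.median(f(s.x)**2))
E
python3 fit3.py 2;python3 - <<'E'
import cv2
a=cv2.imread('pics/scene2.png')[130:260,150:390];b=cv2.imread('pics/side2.png')[150:280,180:420]
cv2.imwrite('pics/z2.png',cv2.vconcat([cv2.resize(a,None,fx=2.3,fy=2.3),cv2.resize(b,None,fx=2.3,fy=2.3)]))
E
```

```text
T [0.4771 0.1442 0.0932] [179.9767  -0.0162 165.6565] pf exp [0.5877 0.1197] 0.14023695063204214 [ 0.4019  0.3435 -2.6164] [0.0532 0.2723 0.039 ]
scene bowl 0 None collar 0 (array([0.632, 0.124]), np.float64(nan)) d None
(-0.17, -0.14) 78 top-z -0.016740193634999706; (-0.1, -0.07) 0 top-z 0; side lat [-0.0144  0.0081  0.0102] 3.8092199268764553
side bowl 432 (array([0.5851, 0.1208]), np.float64(0.0013623385561678458)) collar 529 (array([0.6305, 0.1241]), np.float64(0.0002901985357083234)) d [0.0454 0.0033]
(-0.17, -0.14) 112 top-z -0.01875954204653138; (-0.1, -0.07) 91 top-z -0.018942565769236003; side lat [0.0025 0.0082 0.0097] 1.6003245626636695
  return _methods._mean(a, axis=axis, dtype=dtype,
  ret = ret.dtype.type(ret / rcount)
```

View pics/z2.png

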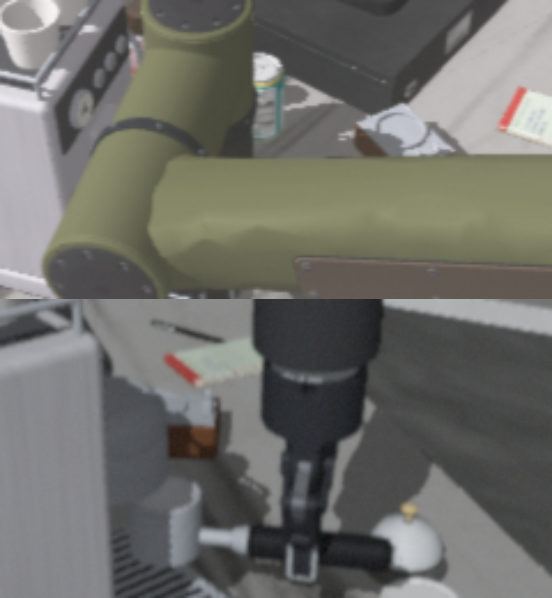

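The scene camera is blocked by the arm, but the side view shows the bowl at about (525,165), just in front of and below the collar. The handle sits about 1.7° off in the grip, which the offset already allows for. Now moving under the group.

```bash
python3 -m pendant '[[0,0,0.017,-8,3.5,0,255],[0,0,0,-12,5,0,255],[0,0,0,-12,5,0,255],[0,0,0,-7,3,0,255],[0,0,0,-3,1,0,255]]'
python3 -m pendant '[[0,0,0,0,0,-5,255],[0,0,0,0,0,-5,255],[0,0,0,0,0,-1,255],[0,0,0,0,0,0,255],[0,0,0,0,0,0,255]]'; python3 fit3.py 3 2>/dev/null
```

```text
t: 8.75
position: [0.5233, 0.148, 0.0929]
orientation: [-180.0, -0.0, 164.4]
wrist_force: [1.1, 0.1, -3.7]
width: 0.291
grip_force: 88.5
t: 9.25
position: [0.5224, 0.1488, 0.1044]
orientation: [180.0, -0.0, 164.5]
wrist_force: [0.5, 0.8, -3.8]
width: 0.288
grip_force: 88.5
T [0.5224 0.1488 0.1044] [179.9751  -0.0017 164.5331] pf exp [0.6325 0.1221] 0.15141455004253895 [ 0.5117  0.8431 -3.7573] [0.0429 0.2383 0.0199]
scene bowl 0 None collar 0 (array([0.632, 0.124]), np.float64(nan)) d None
(-0.17, -0.14) 76 top-z -0.016208559725732596; (-0.1, -0.07) 0 top-z 0; side lat [-0.014   0.0084  0.0104] 2.036274824057979
side bowl 60 (array([0.6367, 0.1254]), np.float64(0.0003586163220390448)) collar 534 (array([0.6306, 0.1242]), np.float64(0.0002713739968687625)) d [-0.0061 -0.0012]
(-0.17, -0.14) 119 top-z -0.018610095162797047; (-0.1, -0.07) 70 top-z -0.019024874250419405; side lat [0.0025 0.009  0.0106] 1.2189182472070454
```

```bash
python3 -m pendant '[[0,0,0,0.4,1.5,-2,255],[0,0,0,0,0,-2,255],[0,0,0,0,0,-2,255],[0,0,0,0,0,-1,255],[0,0,0,0,0,0,255]]'
python3 -m pendant '[[0,0,0,0,0,-1,255],[0,0,0,0,0,-1,255],[0,0,0,0,0,-1,255],[0,0,0,0,0,0,255]]'
python3 -m pendant '[[0,0,0,0,0,-1,255],[0,0,0,0,0,-1,255],[0,0,0,0,0,-1,255],[0,0,0,0,0,0,255]]'; python3 -c "
from rig import bot;o=bot.observe();print(o['torque'],o['wrist_force'])"
```

```text
t: 9.85
position: [0.5227, 0.1502, 0.1116]
orientation: [180.0, 0.0, 164.5]
wrist_force: [0.8, 0.2, -3.7]
width: 0.291
grip_force: 88.5
t: 10.25
position: [0.5227, 0.1502, 0.1145]
orientation: [180.0, 0.0, 164.5]
wrist_force: [0.2, 0.9, -3.5]
width: 0.286
grip_force: 88.5
t: 10.65
position: [0.5227, 0.1502, 0.1175]
orientation: [180.0, 0.0, 164.5]
wrist_force: [0.4, -0.9, -3.2]
width: 0.283
grip_force: 88.5
[ 0.1072671   0.2219569  -0.01264422] [ 0.43500101 -0.85200877 -3.23866781]
```

```bash
for i in 1; do :; done; python3 -m pendant '[[0,0,0,0,0,-1,255],[0,0,0,0,0,-1,255],[0,0,0,0,0,0,255],[0,0,0,0,0,0,255]]'
python3 -m pendant '[[0,0,0,0,0,-1,255],[0,0,0,0,0,-1,255],[0,0,0,0,0,0,255],[0,0,0,0,0,0,255]]';python3 -m pendant '[[0,0,0,0,0,-1,255],[0,0,0,0,0,-1,255],[0,0,0,0,0,0,255],[0,0,0,0,0,0,255]]'; python3 -c "
from rig import bot;o=bot.observe();print(o['torque'],o['wrist_force'])"
```

```text
t: 11.05
position: [0.5226, 0.1502, 0.1193]
orientation: [180.0, -0.0, 164.5]
wrist_force: [-0.1, -0.3, -3.0]
width: 0.291
grip_force: 88.5
t: 11.45
position: [0.5226, 0.1502, 0.1214]
orientation: [180.0, -0.0, 164.5]
wrist_force: [0.5, -0.2, -3.1]
width: 0.29
grip_force: 88.5
t: 11.85
position: [0.5226, 0.1502, 0.1233]
orientation: [180.0, -0.0, 164.5]
wrist_force: [0.0, -0.5, -3.1]
width: 0.284
grip_force: 88.5
[ 0.09435183  0.21744483 -0.05966232] [ 0.00955305 -0.47903837 -3.13249209]
```

```bash
python3 -m pendant '[[0,0,0,0,0,-1,255],[0,0,0,0,0,-1,255],[0,0,0,0,0,0,255],[0,0,0,0,0,0,255]]'
python3 -m pendant '[[0,0,0,0,0,-1,255],[0,0,0,0,0,-0.5,255],[0,0,0,0,0,0,255],[0,0,0,0,0,0,255]]';python3 -m pendant '[[0,0,0,0,0,-0.5,255],[0,0,0,0,0,-0.5,255],[0,0,0,0,0,0,255],[0,0,0,0,0,0,255]]'; python3 -c "
from rig import bot;o=bot.observe();print(o['torque'],o['wrist_force'])"
```

```text
t: 12.25
position: [0.5226, 0.1502, 0.1253]
orientation: [180.0, -0.0, 164.5]
wrist_force: [-1.0, -0.3, -2.9]
width: 0.289
grip_force: 88.5
t: 12.65
position: [0.5226, 0.1502, 0.1268]
orientation: [180.0, -0.0, 164.5]
wrist_force: [-0.5, -0.0, -3.6]
width: 0.292
grip_force: 88.5
t: 13.05
position: [0.5226, 0.1502, 0.1278]
orientation: [180.0, -0.0, 164.5]
wrist_force: [-0.6, -0.2, -2.7]
width: 0.291
grip_force: 88.5
[ 0.10310302  0.26641189 -0.01272652] [-0.63590537 -0.1519759  -2.69589591]
```

```bash
python3 -m pendant '[[0,0,0,0,0,-0.5,255],[0,0,0,0,0,0,255],[0,0,0,0,0,0,255]]'
python3 -m pendant '[[0,0,0,0,0,-0.5,255],[0,0,0,0,0,0,255],[0,0,0,0,0,0,255]]';python3 fit3.py 4 2>/dev/null
```

```text
t: 13.35
position: [0.5226, 0.1502, 0.1283]
orientation: [180.0, -0.0, 164.5]
wrist_force: [-0.0, -0.5, -4.3]
width: 0.292
grip_force: 88.5
t: 13.65
position: [0.5226, 0.1502, 0.1288]
orientation: [180.0, -0.0, 164.5]
wrist_force: [0.0, 0.9, -3.6]
width: 0.292
grip_force: 88.5
T [0.5226 0.1502 0.1288] [179.9932  -0.0006 164.5196] pf exp [0.6327 0.1236] 0.17584832290334884 [ 0.0155  0.8787 -3.6273] [0.0244 0.2122 0.0028]
scene bowl 0 None collar 0 (array([0.632, 0.124]), np.float64(nan)) d None
(-0.17, -0.14) 72 top-z -0.01680494279161393; (-0.1, -0.07) 8 top-z -0.016444480426579255; side lat [-0.0132  0.0086  0.0107] -4.086215249865308
side bowl 38 (array([0.6362, 0.1265]), np.float64(0.00032743131614570276)) collar 536 (array([0.6305, 0.124 ]), np.float64(0.00028313671179054775)) d [-0.0057 -0.0025]
(-0.17, -0.14) 119 top-z -0.018683832596276317; (-0.1, -0.07) 74 top-z -0.019026026119530248; side lat [-0.0093  0.0091  0.0106] 0.08428835476445037
```

```bash
python3 - <<'E'
import cv2
b=cv2.imread('pics/side4.png')[150:280,180:420]
cv2.imwrite('pics/z4.png',cv2.resize(b,None,fx=3.3,fy=3.3,interpolation=cv2.INTER_CUBIC))
E
```

```text
(no output)
```

View pics/z4.png

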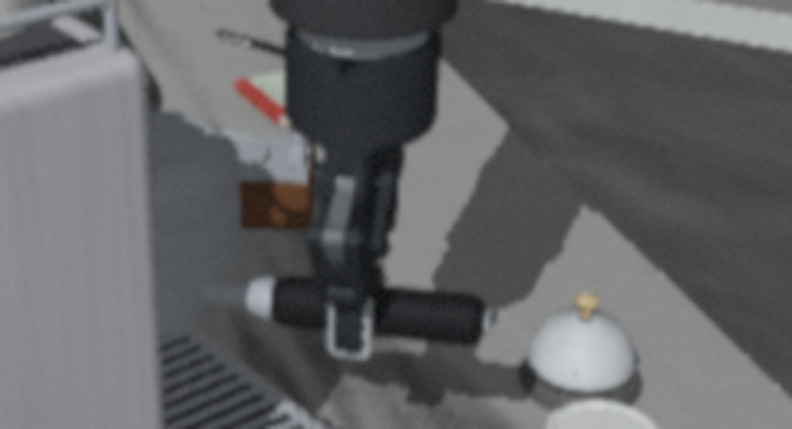

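The bowl is up inside the collar and the handle is level at (310,370). The forces equal the weight alone, so the seal isn't touching yet. I'll start turning about the group axis, 1° per row.

```bash
cat > feel.py <<'E'
from rig import bot
import numpy as np
o=bot.observe(); T=o['position']; r=T[:2]-[.6325,.124]; F=o['wrist_force']
print('ang',round(o['orientation'][2]-164.5,1),'r',round(np.hypot(*r)*1e3,1),'z',round(T[2]*1e3,2),'F',np.round(F,1),'M',np.round(o['torque'],2),'Maxis',round(o['torque'][2]+r[0]*F[1]-r[1]*F[0],3))
E
python3 -m pendant '[[0,0,-0.01745,-0.09,-1.96,0,255],[0,0,-0.01745,-0.09,-1.96,0,255],[0,0,-0.01745,-0.09,-1.96,0,255],[0,0,-0.01745,-0.09,-1.96,0,255],[0,0,-0.01745,-0.09,-1.96,0,255]]' >/dev/null; python3 feel.py
python3 -m pendant '[[0,0,-0.01745,-0.09,-1.96,0,255],[0,0,-0.01745,-0.09,-1.96,0,255]]' >/dev/null; python3 feel.py;python3 -m pendant '[[0,0,-0.01745,-0.09,-1.96,0,255],[0,0,-0.01745,-0.09,-1.96,0,255]]' >/dev/null; python3 feel.py
```

```text
ang 5.1 r 113.0 z 128.81 F [ 0.9  1.  -3.2] M [0.03 0.26 0.  ] Maxis -0.121
ang 7.1 r 112.9 z 128.86 F [-1.  -0.2 -3.5] M [0.11 0.25 0.01] Maxis 0.037
ang 9.1 r 112.9 z 128.91 F [-0.9 -0.1 -2.9] M [ 0.01  0.42 -0.06] Maxis -0.039
```

```bash
python3 -m pendant '[[0,0,-0.01745,-0.09,-1.96,0,255],[0,0,-0.01745,-0.09,-1.96,0,255]]' >/dev/null; python3 feel.py
python3 -m pendant '[[0,0,-0.01745,-0.09,-1.96,0,255],[0,0,-0.01745,-0.09,-1.96,0,255]]' >/dev/null; python3 feel.py;python3 -m pendant '[[0,0,-0.01745,-0.09,-1.96,0,255],[0,0,-0.01745,-0.09,-1.96,0,255]]' >/dev/null; python3 feel.py
```

```text
ang 11.1 r 112.9 z 128.93 F [-1.3 -0.5 -1.1] M [ 0.    0.39 -0.01] Maxis 0.054
ang 13.1 r 112.9 z 128.93 F [-1.4  0.5 -2.3] M [-0.1   0.51 -0.15] Maxis -0.204
ang 15.1 r 112.9 z 129.01 F [-2.4  0.5 -1.1] M [-0.17  0.55 -0.13] Maxis -0.192
```

```bash
python3 -m pendant '[[0,0,-0.01745,-0.09,-1.96,-0.3,255],[0,0,-0.01745,-0.09,-1.96,-0.3,255]]' >/dev/null; python3 feel.py
python3 -m pendant '[[0,0,-0.01745,-0.09,-1.96,-0.2,255],[0,0,-0.01745,-0.09,-1.96,-0.14,255]]' >/dev/null; python3 feel.py;python3 -m pendant '[[0,0,-0.01745,-0.09,-1.96,-0.14,255],[0,0,-0.01745,-0.09,-1.96,-0.14,255]]' >/dev/null; python3 feel.py
```

```text
ang -342.9 r 112.9 z 129.47 F [-1.2  0.4 -1.9] M [-0.16  0.52 -0.01] Maxis -0.073
ang -340.9 r 112.9 z 129.76 F [-0.5  0.1 -0.6] M [-0.14  0.49 -0.07] Maxis -0.087
ang -338.9 r 112.9 z 130.02 F [-1.3 -0.5 -1.3] M [-0.16  0.5  -0.05] Maxis -0.013
```

```bash
sed -i "s/round(o\['orientation'\]\[2\]-164.5,1)/round((o['orientation'][2]-164.5)%360,1)/" feel.py
python3 -m pendant '[[0,0,-0.01745,-0.09,-1.96,-0.16,255],[0,0,-0.01745,-0.09,-1.96,-0.16,255]]' >/dev/null; python3 feel.py
python3 -m pendant '[[0,0,-0.01745,-0.09,-1.96,-0.14,255],[0,0,-0.01745,-0.09,-1.96,-0.14,255]]' >/dev/null; python3 feel.py;python3 -m pendant '[[0,0,-0.01745,-0.09,-1.96,-0.14,255],[0,0,-0.01745,-0.09,-1.96,-0.14,255]]' >/dev/null; python3 feel.py
```

```text
ang 23.1 r 112.9 z 130.34 F [-2.4 -0.1 -1.9] M [-0.18  0.49 -0.07] Maxis -0.107
ang 25.1 r 112.9 z 130.66 F [-0.9 -1.2 -1.8] M [-0.18  0.46 -0.01] Maxis 0.111
ang 27.1 r 112.8 z 130.92 F [-1.   0.1 -1.1] M [-0.2   0.42 -0.1 ] Maxis -0.137
```

```bash
python3 -m pendant '[[0,0,-0.01745,-0.09,-1.96,-0.14,255],[0,0,-0.01745,-0.09,-1.96,-0.14,255]]' >/dev/null; python3 feel.py
python3 -m pendant '[[0,0,-0.01745,-0.09,-1.96,-0.14,255]]' >/dev/null; python3 feel.py;python3 -m pendant '[[0,0,-0.01745,-0.09,-1.96,-0.14,255]]' >/dev/null; python3 feel.py;python3 -m pendant '[[0,0,-0.01745,-0.09,-1.96,-0.14,255]]' >/dev/null; python3 feel.py
```

```text
ang 29.1 r 112.9 z 131.19 F [-1.4 -0.5 -0.7] M [-0.19  0.48 -0.04] Maxis -0.027
ang 30.1 r 112.8 z 131.31 F [-1.1 -1.4 -1.1] M [-0.21  0.48 -0.12] Maxis -0.012
ang 31.1 r 112.8 z 131.49 F [-1.3 -0.5 -1. ] M [-0.24  0.47 -0.07] Maxis -0.06
ang 32.1 r 112.9 z 131.61 F [-1.8  0.1 -1.5] M [-0.25  0.5  -0.02] Maxis -0.09
```

```bash
python3 -m pendant '[[0,0,-0.01745,-0.09,-1.96,-0.15,255]]' >/dev/null; python3 feel.py
python3 -m pendant '[[0,0,-0.01745,-0.09,-1.96,-0.15,255]]' >/dev/null; python3 feel.py;python3 -m pendant '[[0,0,-0.01745,-0.09,-1.96,-0.15,255]]' >/dev/null; python3 feel.py;python3 -m pendant '[[0,0,-0.01745,-0.09,-1.96,-0.15,255]]' >/dev/null; python3 feel.py; python3 -m pendant '[[0,0,-0.01745,-0.09,-1.96,-0.15,255]]' >/dev/null; python3 feel.py
```

```text
ang 33.1 r 112.8 z 131.75 F [-1.5 -1.4 -1.5] M [-0.3   0.49 -0.11] Maxis -0.01
ang 34.1 r 112.8 z 131.92 F [-1.2 -0.3 -0.6] M [-0.25  0.48 -0.1 ] Maxis -0.117
ang 35.1 r 112.8 z 132.1 F [-1.3 -0.3 -1.6] M [-0.26  0.39 -0.1 ] Maxis -0.118
ang 36.1 r 112.8 z 132.22 F [-1.5 -1.6 -1.5] M [-0.29  0.39 -0.11] Maxis -0.006
ang 37.1 r 112.8 z 132.34 F [-1.4 -1.  -3.1] M [-0.31  0.46 -0.02] Maxis 0.022
```

```bash
python3 -m pendant '[[0,0,-0.01745,-0.09,-1.96,-0.14,255]]' >/dev/null; python3 feel.py
python3 -m pendant '[[0,0,-0.01745,-0.09,-1.96,-0.14,255]]' >/dev/null; python3 feel.py;python3 -m pendant '[[0,0,-0.01745,-0.09,-1.96,-0.14,255]]' >/dev/null; python3 feel.py;python3 -m pendant '[[0,0,-0.01745,-0.09,-1.96,-0.14,255]]' >/dev/null; python3 feel.py; python3 -m pendant '[[0,0,-0.01745,-0.09,-1.96,-0.14,255]]' >/dev/null; python3 feel.py
```

```text
ang 38.1 r 112.8 z 132.45 F [-1.5 -0.4 -1.9] M [-0.28  0.43 -0.06] Maxis -0.095
ang 39.1 r 112.8 z 132.62 F [-1.7 -0.  -1.6] M [-0.29  0.37 -0.05] Maxis -0.133
ang 40.1 r 112.8 z 132.76 F [-0.9 -0.8 -2.3] M [-0.33  0.4  -0.06] Maxis -0.027
ang 41.1 r 112.8 z 132.9 F [-1.4 -0.8 -2.2] M [-0.37  0.4  -0.06] Maxis -0.056
ang 42.1 r 112.8 z 133.03 F [-2.  -0.7 -0.8] M [-0.35  0.5  -0.12] Maxis -0.154
```

```bash
python3 -m pendant '[[0,0,-0.01745,-0.09,-1.96,-0.14,255]]' >/dev/null; python3 feel.py
python3 -m pendant '[[0,0,-0.01745,-0.09,-1.96,-0.14,255]]' >/dev/null; python3 feel.py;python3 -m pendant '[[0,0,-0.01745,-0.09,-1.96,-0.14,255]]' >/dev/null; python3 feel.py;python3 -m pendant '[[0,0,-0.01745,-0.09,-1.96,-0.14,255]]' >/dev/null; python3 feel.py
```

```text
ang 43.1 r 112.9 z 133.16 F [-1.9 -1.4 -1.1] M [-0.43  0.56 -0.12] Maxis -0.086
ang 44.1 r 113.1 z 133.18 F [-2.6 -1.4 -2.2] M [-0.62  0.72 -0.17] Maxis -0.175
ang 45.1 r 113.2 z 133.25 F [-3.4 -2.1 -1.9] M [-0.75  0.98 -0.15] Maxis -0.14
ang 46.1 r 113.2 z 133.33 F [-4.4 -3.  -2.7] M [-0.85  1.16 -0.14] Maxis -0.122
```

```bash
python3 feel.py; python3 - <<'E'
from h import *
o=bot.observe(); print(o['t'],o['joint_positions'],o['grip_force'],o['width'])
a=cap('scene')['color'];b=cap('side')['color']
s=np.hstack([a[60:300,100:400],b[60:300,150:450]])
cv2.imwrite('pics/z5.png',cv2.resize(s,(800,320))[:,:,::-1])
E
python3 feel.py
```

```text
ang 46.1 r 113.2 z 133.33 F [-4.4 -3.  -2.7] M [-0.85  1.16 -0.14] Maxis -0.122
18.35 [ 2.80110159e+01 -6.10459127e+00 -1.35434577e+01 -5.47792527e-03
 -8.26362253e+01 -8.74320559e+01] 88.24466586112976 0.2912949010981075
ang 46.0 r 113.1 z 133.35 F [-3.9 -2.3 -1.6] M [-0.86  1.11 -0.06] Maxis -0.083
```

View pics/z5.png

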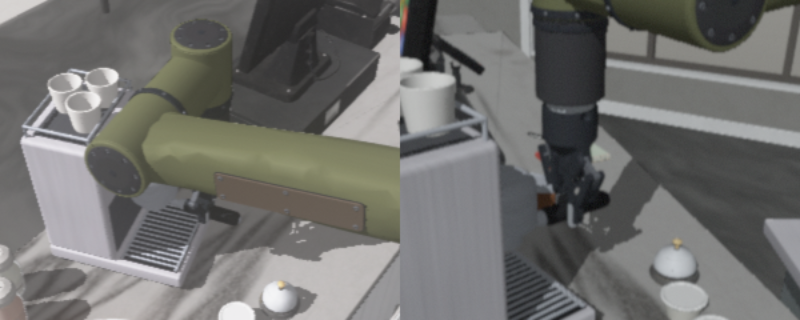

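The arm is clear of the machine. A radial push of about 5 N has built up at the hand, so I'll ease outward a little and see whether it goes.

```bash
python3 -m pendant '[[0,0,0,0.5,0,0,255],[0,0,0,0,0,0,255]]' >/dev/null; python3 feel.py; python3 -m pendant '[[0,0,0,0.5,0,0,255],[0,0,0,0,0,0,255]]' >/dev/null; python3 feel.py
```

```text
ang 46.0 r 113.2 z 133.58 F [-1.3 -2.8 -3.3] M [-0.92  0.52 -0.19] Maxis -0.0
ang 46.0 r 113.3 z 133.73 F [ 1.9 -1.  -3.3] M [-0.69 -0.37 -0.19] Maxis 0.016
```

```bash
cat > feel.py <<'E'
from rig import bot
import numpy as np
A=[]
for i in range(4):
    o=bot.observe(); A.append(np.r_[o['position'],o['wrist_force'],o['torque']])
    if i<3: bot.capture('side')
T,F,M=np.mean(A,0).reshape(3,3); r=T[:2]-[.6325,.124]; u=r/np.hypot(*r); t=np.array([-u[1],u[0]])
W=.25*np.array([u[1],-u[0]]); G=np.array([-(M[1]-W[1]),M[0]-W[0]])/.24
ax=lambda f:M[2]+r[0]*f[1]-r[1]*f[0]
print('t',round(o['t'],2),'ang',round((o['orientation'][2]-164.5)%360,1),'r',round(np.hypot(*r)*1e3,1),'z',round(T[2]*1e3,2),'rad/tan',np.round([F[:2]@u,F[:2]@t],1),'fromM',np.round([G@u,G@t],1),'Fz',round(F[2],1),'Mz',round(M[2],2),'Maxis',round(ax(F),3),round(ax(G),3))
E
python3 feel.py
for k in 1; do python3 -m pendant '[[0,0,-0.01745,-0.09,-1.96,-0.14,255]]' >/dev/null; python3 feel.py; done; python3 -m pendant '[[0,0,-0.01745,-0.09,-1.96,-0.14,255]]' >/dev/null; python3 feel.py
```

```text
t 19.0 ang 46.0 r 113.3 z 133.74 rad/tan [-0.9  1.9] fromM [-1.2  3.2] Fz -3.2 Mz -0.22 Maxis -0.011 0.146
t 19.25 ang 47.0 r 113.8 z 133.74 rad/tan [0.9 1.5] fromM [0.5 2.5] Fz -2.8 Mz -0.21 Maxis -0.034 0.074
t 19.5 ang 48.0 r 114.0 z 133.75 rad/tan [2.1 0.4] fromM [2.2 1.6] Fz -2.7 Mz -0.19 Maxis -0.14 -0.005
```

```bash
sed 's/range(4)/range(1)/; s/i<3/i<0/' feel.py > f1.py
python3 -m pendant '[[0,0,-0.0087,0.1,-0.98,-0.07,255]]' >/dev/null; python3 f1.py; python3 -m pendant '[[0,0,-0.0087,0.1,-0.98,-0.07,255]]' >/dev/null; python3 f1.py; python3 -m pendant '[[0,0,-0.0087,0.1,-0.98,-0.07,255]]' >/dev/null; python3 f1.py; python3 -m pendant '[[0,0,-0.0087,0.1,-0.98,-0.07,255]]' >/dev/null; python3 f1.py
```

```text
t 19.6 ang 48.5 r 114.1 z 133.81 rad/tan [2.9 0.4] fromM [2.6 1.4] Fz -2.9 Mz -0.3 Maxis -0.254 -0.139
t 19.7 ang 49.0 r 114.2 z 133.87 rad/tan [2.2 1.1] fromM [2.7 0.8] Fz -4.0 Mz -0.24 Maxis -0.116 -0.153
t 19.8 ang 49.5 r 114.3 z 133.91 rad/tan [2.1 0.1] fromM [2.5 0.6] Fz -2.8 Mz -0.27 Maxis -0.258 -0.199
t 19.9 ang 50.0 r 114.3 z 133.99 rad/tan [ 2.2 -0.1] fromM [2.3 0.5] Fz -3.1 Mz -0.25 Maxis -0.258 -0.191
```

```bash
cat > hy.py <<'E'
from h import *
def centre(img,nm):
    g=cv2.cvtColor(img,cv2.COLOR_BGR2GRAY); out=[]
    for row in range(140,200,6):
        k=np.where(g[row,215:340]<70)[0]+215
        if len(k): out.append((row,k.min(),k.max()))
    o=np.array(out,float); p=np.polyfit(o[:,0],(o[:,1]+o[:,2])/2,1); print(nm,o[0],o[-1],'slope deg',round(np.degrees(np.arctan(p[0])),2),'c170',round(np.polyval(p,170),1))
centre(cv2.imread('pics/w2.png'),'base')
cap('wrist','w6.png'); centre(cv2.imread('pics/w6.png'),'now')
E
python3 hy.py; python3 f1.py
```

```text
base [140. 242. 308.] [194. 243. 309.] slope deg 1.39 c170 275.3
now [140. 215. 309.] [194. 215. 339.] slope deg 11.62 c170 271.0
t 19.95 ang 50.1 r 114.3 z 134.01 rad/tan [3.1 0.2] fromM [2.4 0.4] Fz -3.9 Mz -0.16 Maxis -0.136 -0.107
```

View pics/w6.png

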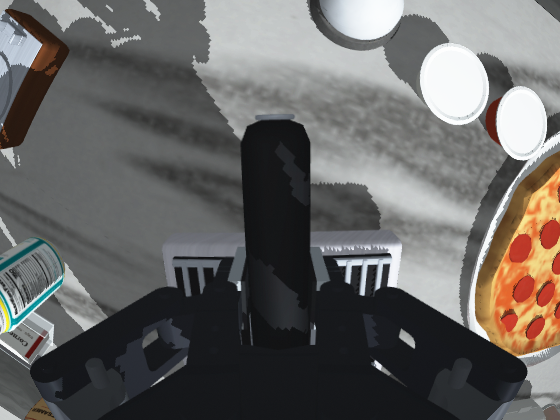

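The handle is still square in the grip (columns 242–310), nearly straight out over the tray. The seal has begun to bite, so I'll take finer steps.

```bash
python3 -m pendant '[[0,0,-0.005,0,-0.565,-0.04,255]]' >/dev/null; python3 f1.py; python3 -m pendant '[[0,0,-0.005,0,-0.565,-0.04,255]]' >/dev/null; python3 f1.py; python3 -m pendant '[[0,0,-0.005,0,-0.565,-0.04,255]]' >/dev/null; python3 f1.py; python3 -m pendant '[[0,0,-0.005,0,-0.565,-0.04,255]]' >/dev/null; python3 f1.py
```

```text
t 20.05 ang 50.3 r 114.3 z 134.06 rad/tan [2.3 0.8] fromM [3.  0.3] Fz -2.6 Mz -0.24 Maxis -0.147 -0.207
t 20.15 ang 50.6 r 114.4 z 134.09 rad/tan [ 2.9 -1. ] fromM [ 2.8 -0. ] Fz -3.6 Mz -0.28 Maxis -0.389 -0.281
t 20.25 ang 50.9 r 114.4 z 134.12 rad/tan [ 3.3 -1.4] fromM [ 3.1 -0.4] Fz -3.5 Mz -0.31 Maxis -0.471 -0.356
t 20.35 ang 51.2 r 114.4 z 134.14 rad/tan [ 2.3 -0.6] fromM [ 3.1 -0.4] Fz -4.1 Mz -0.26 Maxis -0.33 -0.304
```

```bash
python3 -m pendant '[[0,0,-0.0035,0,-0.395,-0.03,255]]' >/dev/null; python3 f1.py; python3 -m pendant '[[0,0,-0.0035,0,-0.395,-0.03,255]]' >/dev/null; python3 f1.py; python3 -m pendant '[[0,0,-0.0035,0,-0.395,-0.03,255]]' >/dev/null; python3 f1.py
```

```text
t 20.45 ang 51.4 r 114.4 z 134.22 rad/tan [ 2.3 -1.1] fromM [ 3.1 -0.6] Fz -3.5 Mz -0.25 Maxis -0.379 -0.313
t 20.55 ang 51.6 r 114.4 z 134.23 rad/tan [ 2.1 -0.9] fromM [ 3.5 -0.7] Fz -4.6 Mz -0.28 Maxis -0.378 -0.36
t 20.65 ang 51.8 r 114.5 z 134.27 rad/tan [ 2.9 -1.3] fromM [ 3.6 -0.7] Fz -4.5 Mz -0.28 Maxis -0.431 -0.363
```

Torque in slow motion is about 0.38 N·m, roughly 13 N of squeeze (the onset angle would suggest somewhat more), so it sits mid-window. Now releasing.

```bash
python3 -m pendant '[[0,0,0,0,0,0,170],[0,0,0,0,0,0,120],[0,0,0,0,0,0,60],[0,0,0,0,0,0,0],[0,0,0,0,0,0,0]]' 
python3 -m pendant '[[0,0,0,2,0,-5,0],[0,0,0,5,0,-15,0],[0,0,0,10,0,-25,0],[0,0,0,15,0,-25,0],[0,0,0,15,0,-20,0]]'
python3 -m pendant '[[0,0,0,30,0,0,0],[0,0,0,30,0,0,0],[0,0,0,10,0,0,0],[0,0,0,0,0,0,0],[0,0,0,0,0,0,0]]'
python3 - <<'E'
from h import *
o=bot.observe(); print(o['position'],o['t'])
for n in ['side','wrist']:
    c=cap(n,n+'7.png')
    for q in ['handle_grip','portafilter']:
        for m in bot.mark_of(q,n)[:1]: print(n,q,m['p'],m['centre'],at_z(c,m['centre'],.153 if q=='handle_grip' else .181))
a=cv2.imread('pics/side7.png')[60:340,120:460];b=cv2.imread('pics/wrist7.png')[:,:]
cv2.imwrite('pics/z7.png',np.hstack([cv2.resize(a,(400,330)),cv2.resize(b,(400,330))]))
E
```

```text
t: 21.15
position: [0.5427, 0.0536, 0.1347]
orientation: [-180.0, 0.0, -143.7]
wrist_force: [0.8, -0.0, 0.9]
width: 0.981
grip_force: 0.0
t: 21.65
position: [0.5043, 0.0251, 0.2275]
orientation: [-179.9, 0.1, -143.8]
wrist_force: [0.3, 0.3, 0.3]
width: 1.001
grip_force: 0.0
t: 22.15
position: [0.4484, -0.0156, 0.2251]
orientation: [-180.0, 0.1, -143.8]
wrist_force: [-0.1, 0.3, 0.1]
width: 0.999
grip_force: 0.0
[ 0.44840595 -0.01555717  0.22508491] 22.15
side handle_grip 0.72 [213.3, 276.5] [0.53770038 0.05525738 0.153     ]
wrist handle_grip 0.84 [344.5, 278.1] [0.53728084 0.04861139 0.153     ]
```

View pics/z7.png

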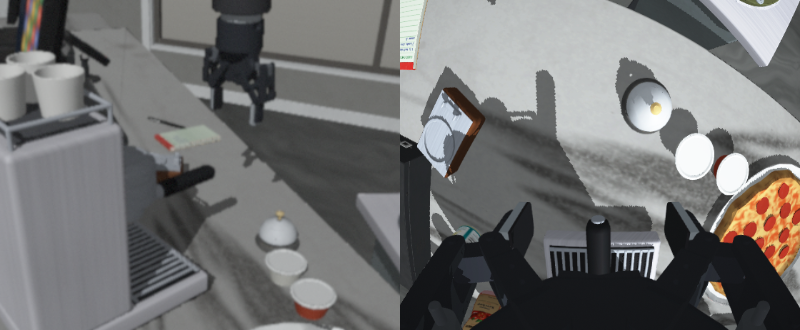

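The portafilter hangs locked and straight out, with its handle at (180,187) in the left half. The bystanders haven't moved and the hand is clear.

```bash
python3 -c "
from rig import bot;print(bot.sign_off())"
```

```text
the job is handed in; nothing more can be done
None
```

The portafilter hangs locked in the group with its handle almost straight out. I estimate 13–18 N on the seal from feel. The hand is clear, the bystanders look unmoved, and I handed the job in at about 22 s without getting a verdict back.

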